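# Release the bench scale's battery slide with a pin

## Task

Take the pin tool from its wooden rest, press and hold the recessed release button in the scale's battery slide with it, and with the button held down push the slide out of the scale's front until it locks in its open position, never forcing the pin against the scale. Then put the pin tool back in its rest, fully home and upright, and leave the other things on the bench where they are.

Things in the scene. Friction and masses are not known exactly. Their poses are not given: they have to be found in the camera images.
- scale: White bench scale, fixed, 200 (x) x 170 (y) mm. Origin: centre of its underside; front faces its own -x. Front half (x -100 to 0): deck 50 mm high, screen on the right (-y), grey battery slide in the left part (centre line y +41), the slide's top 47 mm up. Rear half: block 60 mm high with a round steel pan, 110 mm diameter, top 72 mm up, centred at x +50.
- battery_slide (a joint): Grey battery slide, 88 (x) x 60 (y) mm, moving level to the scale's own -x, out of its front. Metres: 0 shut, end stop 0.045. It slides at 3 to 4 N and is locked while the button is up. Latch teeth every 8 mm catch it again wherever the button is let up early; beyond 0.039 it is past the last tooth and a button let up there locks it open.
- recess (a point): Centre of the mouth of the hole in the slide's top (moves with the slide; axes as the scale's, z up). Upright round hole, 8.5 mm diameter, in a 10 mm thick plate; the black 7 mm release button stands inside, its resting top somewhere between 5 and 17 mm below the mouth (differs from start to start, to be felt). 20 mm behind the slide's centre (scale x -35, y +41 when shut).
- pin: Pin tool, loose, 50 to 80 g, upright in its rest. Origin at the tip of the pin, z up along the tool. Round steel pin 5 mm diameter and 45 mm long, then a round collar 24 mm diameter (45 to 51 mm up), then a square aluminium handle 16 x 16 mm (faces across its x and y axes, 51 to 111 mm up).
- pin_tip (a point): The tip of the pin (origin of the tool).
- pin_collar (a point): Centre of the underside of the tool's collar, 45 mm above the tip. It rests on the top of the wooden rest when home.
- rest_hole0 (a point): Centre of the mouth of the hole in the top of the wooden rest, a fixed 70 x 70 mm block 58 mm high; round upright hole 9 mm diameter, 52 mm deep.
- can: Bystander: spray can, 52 mm diameter, 150 mm high, loose; origin at the centre of its underside. It stands on one side of the scale, the rest on the other, either way round.
- carton: Bystander: open cardboard box 100 x 120 x 70 mm beyond the scale, loose; origin at the centre of its underside.
- adapter: Bystander: black power adapter 50 x 80 x 30 mm beyond the scale, loose; origin at the centre of its underside.
- slide_front (a point): Middle of the slide's front face (moves with it). On the button: from rest it goes down 5 mm to a hard stop and frees the slide at 3.5 to 4 mm; its spring takes 2 to 4 N at first and 3 to 5 N at the stop. Hold it on the stop with about 6 to 11 N; more than 16 N of pin on scale counts as forcing.
Things that resemble listed ones, but are neither listed nor needed, are in the scene too. Of the things that look like the part that bears rest_hole0, the largest one is meant.

How it is judged:
On the way, in this order (a step that is already met when the one before it is completed fails the run):
1. the pin is lifted out of its rest (z of pin_tip in the frame of rest_hole0 above 0.005 m), for 0.1 s.
2. the pin is in the recess, on the button, and the slide has begun to move out (value of joint battery_slide between 0.008 and 0.03 m and z of pin_tip in the frame of recess below -0.0065 m and horizontal distance between pin_tip and recess below 0.006 m and contact force between pin and scale above 1 N), for 0.1 s.
3. the slide is out past its last latch tooth, at least 39 mm (value of joint battery_slide above 0.039 m), for 0.1 s.
At the end, for the whole second after the job is handed in: The battery slide stands at least 37 mm out; the pin tool is upright (within 0.08 rad) in the hole of its rest with its collar down on the wood (within 3 mm in height, 5 mm sideways), let go and at rest (value of joint battery_slide above 0.037 m and horizontal distance between pin_collar and rest_hole0 below 0.005 m and z of pin_collar in the frame of rest_hole0 between -0.003 and 0.003 m and angle between pin's own z axis and vertical below 0.08 rad and linear speed of pin below 0.02 m/s); the robot touches nothing.
It fails at once if the pin is forced: more than 16 N between the pin tool and the scale (contact force between pin and scale above 16 N).
It fails at once if the can is moved by more than 20 mm (distance of can from where it was at the start of the episode above 0.02 m).
It fails at once if the carton is moved by more than 20 mm (distance of carton from where it was at the start of the episode above 0.02 m).
It fails at once if the adapter is moved by more than 20 mm (distance of adapter from where it was at the start of the episode above 0.02 m).
It also fails if it takes over 72 s, if anything falls off the work surface, if the arm or the gripper's body presses on something with over 40 N, if the wrist force passes 120 N, or if a joint passes its speed limit or range.

## Robot

A 6-joint arm with a two-finger parallel gripper is mounted at the origin on the work surface. World frame = base frame: x ahead of the robot, y to its left, z up, the work surface at z = 0. Lengths are in m, angles in rad, forces in N, time in s.
With the tool pointing down it reaches from about 0.275 to 0.775 m from the base axis. Payload 14.6 kg.
Tool frame: the origin (TCP) lies midway between the tips of the shut fingers; the grasp point (between the pads) lies 19 mm behind it; z points along the fingers, y is the line along which they close (so a half turn about z gives the same grasp; the last joint's range is limited). The gripper opens to 85 mm and grips with 20 to 120 N. Pads are 22 mm wide; open, the fingers measure 114 mm over their backs; the gripper's body (76 mm by 85 mm) begins 54 mm behind the grasp point. The pads swing forward as they close: fully open they stand 13 mm farther back than shut.
Start: joints at [-1.473, 0.263, -0.048, 1.259, 0, 1.415], TCP at [0.131, -0.508, 0.231] pointing down, gripper open.
Joint ranges: [-2.65, 2.65], [-0.89, 1.7], [-1.18, 1.37], [-2.13, 2.11], [-1.35, 1.29], [-3.14, 3.14]. Speed limits (rad/s): [1.89, 1.89, 2.57, 2.79, 3.14, 3.14].

## Interface

Orientations are given as [roll, pitch, yaw] about the fixed x, y, z axes, in that order (R = Rz(yaw) Ry(pitch) Rx(roll)).
In Python, from workcell import robot gives the robot as it stands. The module is installed in compiled form; this text tells all that it offers.
- The arm moves only by the tool carry_out, never from a script. Its argument "steps" is a list of rows, each a list of 7 numbers: the shift along the tool's x, y, z in m, then the turn, a rotation vector about the tool's x, y, z in rad, then the opening, from 0 (shut) to 1 (fully open). In form: [[tx, ty, tz, ax, ay, az, jaw], ...]. A call has exactly 10 rows; each row shifts and turns the commanded pose from where the row before left it, along the tool's axes as they then stand; what a row does not reach is not made up. A row lasts 1/10 s, in which the tool goes at most 50 mm and 8.59 degrees, less where a joint would pass 70% of its speed; a pose out of reach is approached as far as the arm can. A call with a gripper value outside its range is refused whole. The fingers move at their own pace and stop on an object; "grip_force" is the grip in N (left out, the last holds). Time passes only in rows, so rows that do not move let the fingers close, or fill a call up. It gives the time, the measured TCP pose, the force, the opening and the grip force at its end, in the units of the state.
- robot.get_obs(): the state, without advancing time (a new reading comes with each control period).
- robot.camera(name): name is "scene" or "top" or "wrist"; returns a dict with "frame" (480x640x3 uint8, red, green, blue), "fx", "fy", "cx", "cy" (pixels), "rvec" (rotation vector, rad) and "tvec" (3), from world to camera coordinates, as OpenCV has them. Camera axes: x right, y down, z forward; pixel columns grow to the right and rows downward; lengths in m; the calibration is good to about 2 mm. A picture is of the moment at which its call begins. There is no depth.
- robot.hand_in(): hands the job in; it is judged then, once.
The state is a dict: "t": time; "joint_pos": joint angles; "dq": joint speeds; "joint_torque": joint torques, N m; "tool_pos": TCP position; "tcp_rot": TCP orientation; "wrist_force": force on the tool from outside, world axes, zero at the start; "wrist_torque": the same for the moment, N m; "gripper_width": finger opening in m; "grasp_force": force on a finger pad.
Only numpy, scipy, OpenCV 4.12 (cv2) and the standard library are available. Lean on these libraries where they do the work, as an engineer would, in place of code of your own. Each camera call takes 0.05 s, during which the arm holds its last target. There are 200 camera calls.

## Working session

There is one attempt and no reset: what is moved stays moved. The work goes in short steps, Python scripts to look and compute and a tool call to move; the robot and the scene stay as the last step left them, time stands still between calls to the robot, and variables do not carry over. Pictures are saved under pics/ and viewed, at most 10 in all, crops included, and the job is handed in when it is done.

Besides the shell and the picture viewer there is one more tool, called as name(argument=value, ...), one argument or row to a line, values as JSON. carry_out: Moves the arm, as the interface text tells. Its arguments: {"type":"object","properties":{"steps":{"type":"array","items":{"type":"array","items":{"type":"number"}}},"grip_force":{"type":"number"}},"required":["steps"]}

```bash
mkdir -p pics
cat > h.py <<'E'
import numpy as np, cv2
from workcell import robot
def snap(name,fn=None):
    c=robot.camera(name)
    if fn: cv2.imwrite('pics/'+fn,c['frame'][:,:,::-1])
    return c
def ray(c,u,v,z):
    R,_=cv2.Rodrigues(np.array(c['rvec'],float)); t=np.array(c['tvec'],float).ravel()
    d=R.T@np.array([(u-c['cx'])/c['fx'],(v-c['cy'])/c['fy'],1]); o=-R.T@t
    return o+d*(z-o[2])/d[2]
def proj(c,P):
    K=np.array([[c['fx'],0,c['cx']],[0,c['fy'],c['cy']],[0,0,1]])
    return cv2.projectPoints(np.array(P,float).reshape(-1,3),np.array(c['rvec'],float),np.array(c['tvec'],float),K,None)[0].reshape(-1,2)
E
python3 - <<'E'
from h import *
import pickle
a=snap('top','top0.png'); b=snap('scene','scene0.png')
pickle.dump((a,b),open('c0.pkl','wb'))
for c in(a,b):
    R,_=cv2.Rodrigues(np.array(c['rvec'],float));print(c['fx'],-R.T@np.array(c['tvec']).ravel(),R.round(2).tolist())
print(robot.get_obs())
E
```

```text
462.7312928799921 [ 0.46540732 -0.00972381  0.79867319] [[-0.01, -1.0, -0.02], [-0.99, 0.01, -0.17], [0.17, 0.02, -0.99]]
441.6292917877698 [1.21255613 0.22295449 0.684075  ] [[-0.33, 0.94, -0.01], [0.63, 0.21, -0.74], [-0.7, -0.25, -0.67]]
{'t': 0.1, 'joint_pos': array([-1.47332355e+00,  2.63490248e-01, -4.88375883e-02,  1.25938594e+00,
        1.87273931e-05,  1.41553844e+00]), 'dq': array([-0.00045722, -0.00119351,  0.00024832,  0.00031719, -0.00032726,
        0.00015526]), 'joint_torque': array([ 5.98687431e-03, -6.38576460e+01,  3.85063827e+01,  1.00001885e-02,
        5.46613319e-05, -8.22962818e-06]), 'tool_pos': array([ 0.13127529, -0.50809265,  0.23087849]), 'tcp_rot': array([-3.14068914e+00, -1.60371334e-04,  2.52730579e-01]), 'wrist_force': array([-0.34036317, -0.82014327, -0.24499492]), 'wrist_torque': array([-0.02729821, -0.03114826,  0.0253491 ]), 'grasp_force': 0.0, 'gripper_width': 0.0854307215997797}
```

View pics/top0.png

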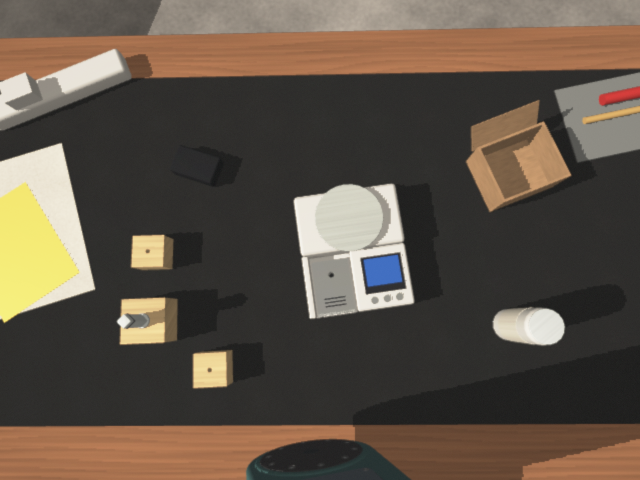

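View pics/scene0.png

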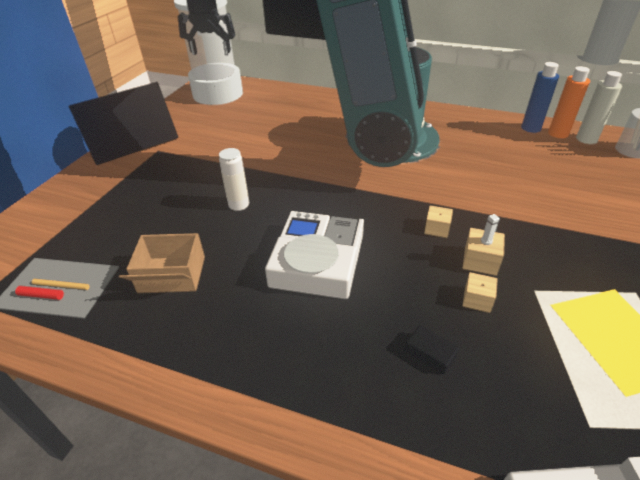

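Run:
```python
from h import *
import pickle
a,b=pickle.load(open('c0.pkl','rb'))
f=a['frame'][:,:,::-1]; g=b['frame'][:,:,::-1]
r=cv2.resize(f[285:360,105:185],(400,375),interpolation=cv2.INTER_CUBIC)
s=cv2.resize(f[240:325,295:420],(400,272),interpolation=cv2.INTER_CUBIC)
q=cv2.resize(g[205:280,455:515],(300,375),interpolation=cv2.INTER_CUBIC)
o=np.zeros((600,800,3),np.uint8);o[:375,:400]=r;o[:375,400:700]=q;o[376:600,:400]=s[:224];
cv2.imwrite('pics/crop1.png',o)
# recess blob
gr=cv2.cvtColor(f,cv2.COLOR_BGR2GRAY)
w=gr[262:288,318:345].astype(float); print(gr[270:281,325:338])
m=np.clip(75-w,0,None); ys,xs=np.mgrid[262:288,318:345]
u,v=(m*xs).sum()/m.sum(),(m*ys).sum()/m.sum(); print('recess',u,v,ray(a,u,v,.047))
# wood masks
hsv=cv2.cvtColor(f,cv2.COLOR_BGR2HSV)
roi=hsv[220:400,100:250]; 
m=cv2.inRange(roi,(10,60,80),(30,255,255))
for c in cv2.findContours(m,cv2.RETR_EXTERNAL,cv2.CHAIN_APPROX_NONE)[0]:
    if cv2.contourArea(c)>300: print('wood',cv2.contourArea(c),(cv2.minAreaRect(c)[0][0]+100,cv2.minAreaRect(c)[0][1]+220),cv2.minAreaRect(c)[1:],cv2.boundingRect(c))
# grey slide
roi=hsv[240:325,295:420]; m=cv2.inRange(roi,(0,0,80),(180,40,190))
for c in cv2.findContours(m,cv2.RETR_EXTERNAL,cv2.CHAIN_APPROX_NONE)[0]:
    if cv2.contourArea(c)>300: 
        bx=cv2.boxPoints(cv2.minAreaRect(c))+[295,240]; print('slide',bx.tolist(),[ray(a,*p,.047)[:2].round(4).tolist() for p in bx])
```

```text
[[147 148 147 146 146 146 146 147 147 147 146 147 148]
 [147 147 147 146 142 135 139 143 147 147 147 147 146]
 [147 147 146 141 124 109 115 125 144 148 148 147 147]
 [147 146 143 128 104  87  72  85 116 149 148 148 148]
 [148 146 141 118  93  60  45  52  87 137 148 147 148]
 [148 147 141 113  72  43  38  45  80 133 147 148 148]
 [148 149 146 132  90  55  51  68 104 142 148 148 148]
 [148 148 147 145 132 105 105 124 137 147 148 148 148]
 [148 148 148 147 147 139 140 145 147 148 148 148 148]
 [147 148 148 147 147 148 147 147 147 149 148 148 148]
 [148 148 148 148 148 148 147 148 148 148 149 148 148]]
recess 330.9419642857143 274.89732142857144 [0.53269158 0.00238646 0.047     ]
wood 1403.0 (211.74584197998047, 369.1712646484375) ((36.686065673828125, 41.31124496459961), 86.98721313476562) (92, 130, 41, 39)
wood 2107.5 (147.5, 320.5) ((47.0, 57.0), 90.0) (19, 77, 58, 48)
wood 1364.0 (151.0, 251.5) ((35.0, 42.0), 90.0) (30, 14, 43, 36)
slide [[359.4284362792969, 257.113468170166], [400.8560485839844, 251.0211696624756], [406.32598876953125, 288.2167625427246], [364.89837646484375, 294.3090591430664]] [[0.5613, -0.0445], [0.5705, -0.1123], [0.5099, -0.119], [0.5008, -0.0521]]
slide [[297.5799789428711, 240.06000518798828], [403.41998291015625, 224.94000244140625], [414.7599868774414, 304.32000732421875], [308.91998291015625, 319.4400100708008]] [[0.5908, 0.0569], [0.6139, -0.118], [0.4841, -0.1315], [0.4617, 0.0383]]
```

View pics/crop1.png

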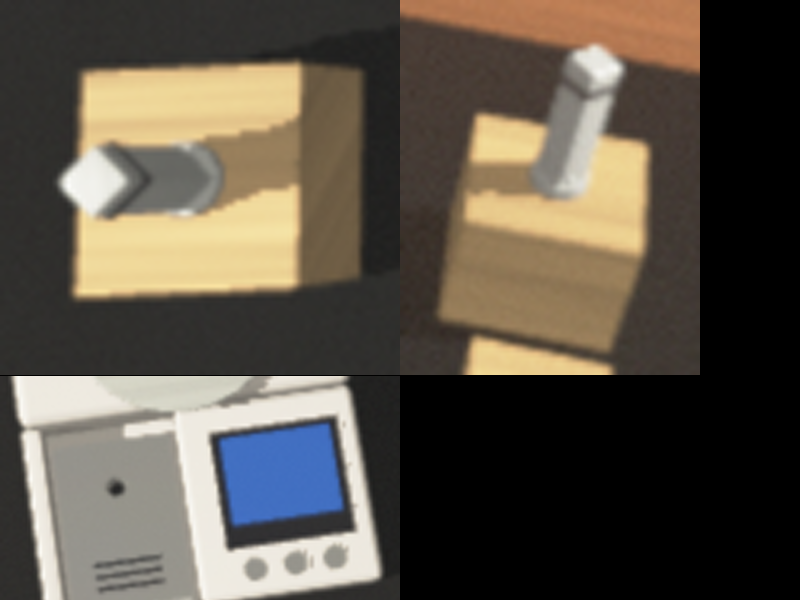

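Run:
```python
from h import *
import pickle
a,b=pickle.load(open('c0.pkl','rb'))
f=a['frame'][:,:,::-1]
gr=cv2.cvtColor(f,cv2.COLOR_BGR2GRAY)
w=gr[266:284,322:341].astype(float); ys,xs=np.mgrid[266:284,322:341]; m=w<130
print('recess',xs[m].mean(),ys[m].mean(),ray(a,xs[m].mean(),ys[m].mean(),.047))
def rect(m,z,mina):
    for c in cv2.findContours(m,cv2.RETR_EXTERNAL,cv2.CHAIN_APPROX_NONE)[0]:
        if cv2.contourArea(c)>mina:
            bx=cv2.boxPoints(cv2.minAreaRect(c)); P=np.array([ray(a,*p,z)[:2] for p in bx])
            d=np.roll(P,-1,0)-P; print(bx.round(1).tolist(),P.round(4).tolist(),'ctr',P.mean(0).round(4),'len',np.linalg.norm(d,axis=1).round(4),'ang',np.degrees(np.arctan2(d[:,1],d[:,0])).round(1))
hsv=cv2.cvtColor(f,cv2.COLOR_BGR2HSV)
m=cv2.inRange(hsv,(100,120,80),(130,255,255)); m[:, :340]=0;m[:,420:]=0; rect(m,.05,300)
m=cv2.inRange(gr,138,156); m2=np.zeros_like(m); m2[245:322,300:362]=m[245:322,300:362]; m2=cv2.morphologyEx(m2,cv2.MORPH_OPEN,np.ones((3,3))); rect(m2,.047,800)
h=np.array([[58,183],[98,145],[135,182],[97,217]])/5+[104.6,284.6]
P=np.array([ray(a,*p,.124)[:2] for p in h]);d=np.roll(P,-1,0)-P
print('handle',P.mean(0),np.linalg.norm(d,axis=1),np.degrees(np.arctan2(d[:,1],d[:,0])))
h=np.array([[82,70],[300,62],[297,290],[73,297]])/5+[104.6,284.6]
P=np.array([ray(a,*p,.058)[:2] for p in h]);d=np.roll(P,-1,0)-P
print('rest',P.mean(0),np.linalg.norm(d,axis=1),np.degrees(np.arctan2(d[:,1],d[:,0])))
# scene view handle top
h=np.array([[565,60],[590,45],[624,65],[597,90]])-[400,0]
h=h/5+[454.6,204.6]; print('handle scene',np.array([ray(b,*p,.124)[:2] for p in h]).mean(0))
h=np.array([[475,115],[648,143],[640,253],[465,220]])-[400,0]
h=h/5+[454.6,204.6]; print('rest scene',np.array([ray(b,*p,.058)[:2] for p in h]).mean(0))
```

```text
recess 330.6333333333333 274.3666666666667 [0.53356053 0.00288019 0.047     ]
[[362.6000061035156, 259.1000061035156], [398.1000061035156, 254.0], [402.1000061035156, 281.70001220703125], [366.5, 286.79998779296875]] [[0.5576, -0.0494], [0.5653, -0.1073], [0.5202, -0.1122], [0.5127, -0.0548]] ctr [ 0.539  -0.0809] len [0.0585 0.0453 0.0579 0.0453] ang [ -82.5 -173.9   97.5    6.9]
[[309.1000061035156, 258.3999938964844], [348.70001220703125, 253.0], [356.29998779296875, 308.6000061035156], [316.70001220703125, 314.0]] [[0.56, 0.0379], [0.5682, -0.0271], [0.4781, -0.0378], [0.4701, 0.0258]] ctr [ 5.191e-01 -3.000e-04] len [0.0655 0.0908 0.0642 0.0907] ang [ -82.8 -173.2   97.1    7.6]
handle [0.46229035 0.3015009 ] [0.01537117 0.0157025  0.01436114 0.01551148] [ -45.54545478 -132.83727868  133.3651515    50.9493536 ]
rest [0.46263296 0.30283807] [0.07030488 0.07137097 0.07107711 0.07108632] [ -88.48421608 -177.81268873   91.29025455    1.56800671]
handle scene [0.46409655 0.30348478]
rest scene [0.46007595 0.30344439]
```

The top crop shows the pin standing in the block at (148,321). The three wooden blocks are at (152,252), (148,321) and (212,370). The one at (148,321) is the largest (70 mm, top area 2107 px against about 1380 px) and bears the pin, so it is the rest. The recess is the dark hole at (331,274).

carry_out(
  steps=[
    [0.039,-0.031,0,0,0,0,1],
    [0.039,-0.031,0,0,0,0,1],
    [0.039,-0.031,0,0,0,0,1],
    [0.039,-0.031,0,0,0,0,1],
    [0.039,-0.031,0,0,0,0,1],
    [0.039,-0.031,0,0,0,0,1],
    [0.039,-0.031,0,0,0,0,1],
    [0.039,-0.031,0,0,0,0,1],
    [0.039,-0.031,0,0,0,0,1],
    [0.039,-0.031,0,0,0,0,1],
  ],
)

```text
t: 1.1
tool_pos: [0.4321, -0.1086, 0.2313]
tcp_rot: [3.141, -0.0, 0.253]
wrist_force: [0.0, -1.8, 0.2]
gripper_width: 0.0852
grasp_force: 0.0
```

carry_out(
  steps=[
    [0.012,-0.043,0,0,0,0,1],
    [0.012,-0.043,0,0,0,0,1],
    [0.012,-0.043,0,0,0,0,1],
    [0.012,-0.043,0,0,0,0,1],
    [0.012,-0.043,0,0,0,0,1],
    [0.012,-0.043,0,0,0,0,1],
    [0.012,-0.043,0,0,0,0,1],
    [0.012,-0.043,0,0,0,0,1],
    [0,0,0,0,0,0,1],
    [0,0,0,0,0,0,1],
  ],
)

```text
t: 2.1
tool_pos: [0.445, 0.2218, 0.231]
tcp_rot: [-3.123, 0.001, 0.288]
wrist_force: [-0.1, -0.8, 0.2]
gripper_width: 0.0856
grasp_force: 0.0
```

carry_out(
  steps=[
    [0,0,0,0,0,-0.08,1],
    [0,0,0,0,0,-0.08,1],
    [0,0,0,0,0,-0.08,1],
    [0,0,0,0,0,-0.08,1],
    [0,0,0,0,0,-0.08,1],
    [0,0,0,0,0,-0.08,1],
    [0,0,0,0,0,-0.082,1],
    [0,0,0,0,0,0,1],
    [0,0,0,0,0,0,1],
    [0,0,0,0,0,0,1],
  ],
)

```text
t: 3.1
tool_pos: [0.4452, 0.2214, 0.2314]
tcp_rot: [-3.125, -0.01, 0.847]
wrist_force: [0.8, 0.0, -0.6]
gripper_width: 0.0856
grasp_force: 0.0
```

Run:
```python
from h import *
import pickle
c=snap('wrist','w1.png'); pickle.dump(c,open('w1.pkl','wb'))
print(proj(c,[[.4623,.302,.124],[.4625,.303,.058]]))
```

```text
[[258.91379743 139.32466437]
 [271.42850311 136.57443861]]
```

View pics/w1.png

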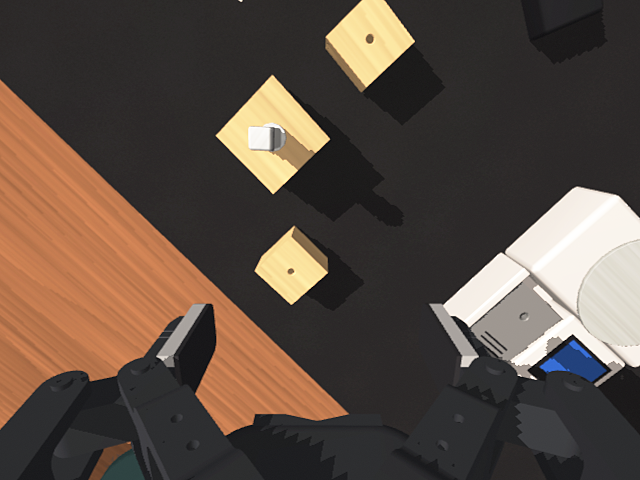

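Run:
```python
from h import *
import pickle
c=pickle.load(open('w1.pkl','rb'));f=c['frame'][:,:,::-1]
hsv=cv2.cvtColor(f,cv2.COLOR_BGR2HSV)[110:165,235:300]
for vmin in (170,200,225):
    m=cv2.inRange(hsv,(0,0,vmin),(180,45,255))
    k=max(cv2.findContours(m,0,1)[0],key=cv2.contourArea)
    bx=cv2.boxPoints(cv2.minAreaRect(k))+[235,110]
    P=np.array([ray(c,*p,.124)[:2] for p in bx]);d=np.roll(P,-1,0)-P
    print(vmin,bx.round(1).tolist(),P.mean(0),np.linalg.norm(d,axis=1),np.degrees(np.arctan2(d[:,1],d[:,0]))%90)
h=cv2.cvtColor(f,cv2.COLOR_BGR2HSV); m=cv2.inRange(h,(12,60,120),(30,255,255)); m[:, :210]=0;m[:,345:]=0;m[:65]=0;m[200:]=0
hs=max(cv2.findContours(m,0,1)[0],key=cv2.contourArea); bx=cv2.boxPoints(cv2.minAreaRect(hs)); P=np.array([ray(c,*p,.058)[:2] for p in bx]); print(bx,P.mean(0),np.linalg.norm(np.roll(P,-1,0)-P,axis=1))
o=robot.get_obs();print(o['tool_pos'],o['tcp_rot'])
```

```text
170 [[248.0, 123.0], [284.0, 123.0], [284.0, 149.0], [248.0, 149.0]] [0.46741134 0.30029684] [0.02445847 0.01708808 0.02497482 0.01713479] [48.56810952 47.00482275 48.62519253 45.2809204 ]
200 [[248.0, 123.0], [284.0, 123.0], [284.0, 148.0], [248.0, 148.0]] [0.46764393 0.30053889] [0.02445847 0.01641755 0.02495456 0.01646242] [48.56810952 47.00482275 48.62295268 45.2809204 ]
225 [[248.0, 123.0], [283.0, 123.0], [283.0, 148.0], [248.0, 148.0]] [0.46738691 0.30076552] [0.02378001 0.0164186  0.02426236 0.01646242] [48.56810952 46.95695024 48.62295268 45.2809204 ]
[[212.34633 132.25719]
 [272.03635  73.98839]
 [332.4831  135.90944]
 [272.79306 194.17824]] [0.46372758 0.30307485] [0.07047294 0.07028104 0.07372682 0.07366929]
[0.44523033 0.22153747 0.23139519] [-3.12515916 -0.00993927  0.84790017]
```

carry_out(
  steps=[
    [0,0,0,-0.0166,-0.01,0,1],
    [0.0145,-0.0081,0,0,0,0,1],
    [0.0145,-0.0081,0,0,0,0,1],
    [0.0145,-0.0081,0,0,0,0,1],
    [0.0145,-0.0081,0,0,0,0,1],
    [0.0147,-0.008,0,0,0,0,1],
    [0,0,0.04,0,0,0,1],
    [0,0,0.04,0,0,0,1],
    [0,0,0,0,0,0,1],
    [0,0,0,0,0,0,1],
  ],
)

```text
t: 4.15
tool_pos: [0.4629, 0.3038, 0.152]
tcp_rot: [-3.141, 0.001, 0.851]
wrist_force: [-0.4, -0.1, 0.8]
gripper_width: 0.0857
grasp_force: 0.0
```

Run:
```python
from h import *
import pickle
c=snap('wrist','w2.png'); pickle.dump(c,open('w2.pkl','wb'))
o=robot.get_obs();print(o['tool_pos'],o['tcp_rot'],o['joint_pos'],o['wrist_force'])
p=o['tool_pos']; print(proj(c,[[p[0],p[1],.124],[p[0],p[1],.058],[.463,.3028,.124]]))
```

```text
[0.46359801 0.30389114 0.15299404] [ 3.14089340e+00 -1.34523740e-03  8.50323295e-01] [ 4.33270839e-01  3.46459821e-01 -1.42106625e-01  1.08071670e+00
 -9.44034038e-05  2.72454060e+00] [0.21148272 0.28159288 0.92624754]
[[315.85744078 281.93250052]
 [316.01404041 242.83991864]
 [316.36852068 284.03130159]]
```

View pics/w2.png

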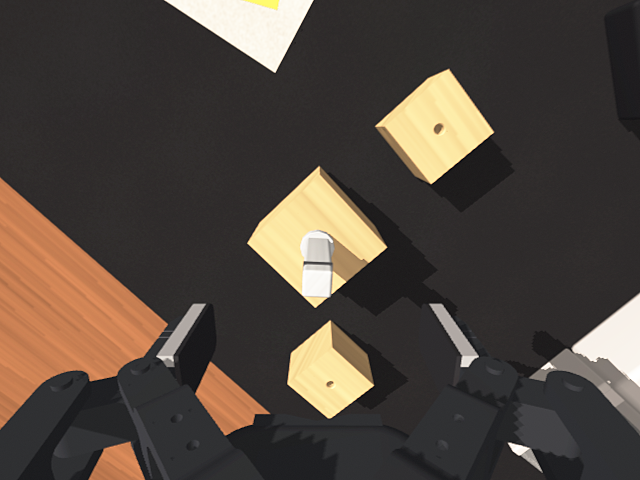

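Handle top is at (316,284), against a TCP projection of (316,282). That is 1 mm off and the handle faces line up, so I descend and grip.

carry_out(
  steps=[
    [-0.0012,0,0.012,0,0,0,1],
    [0,0,0.03,0,0,0,1],
    [0,0,0.03,0,0,0,1],
    [0,0,0,0,0,0,1],
    [0,0,0,0,0,0,0],
    [0,0,0,0,0,0,0],
    [0,0,0,0,0,0,0],
    [0,0,0,0,0,0,0],
    [0,0,0,0,0,0,0],
    [0,0,0,0,0,0,0],
  ],
  grip_force=40,
)

```text
t: 5.2
tool_pos: [0.4625, 0.3024, 0.08]
tcp_rot: [3.141, -0.001, 0.85]
wrist_force: [-1.0, -0.4, 6.0]
gripper_width: 0.0157
grasp_force: 41.2
```

carry_out(
  steps=[
    [0,0,0,0,0,0,0],
    [0,0,0,0,0,0,0],
    [0,0,0,0,0,0,0],
    [0,0,0,0,0,0,0],
    [0,0,0,0,0,0,0],
    [0,0,0,0,0,0,0],
    [0,0,0,0,0,0,0],
    [0,0,0,0,0,0,0],
    [0,0,0,0,0,0,0],
    [0,0,0,0,0,0,0],
  ],
  grip_force=100,
)

```text
t: 6.2
tool_pos: [0.4625, 0.3023, 0.0801]
tcp_rot: [3.141, -0.001, 0.85]
wrist_force: [-1.2, -0.8, 8.4]
gripper_width: 0.0148
grasp_force: 97.2
```

carry_out(
  steps=[
    [0,0,-0.005,0,0,0,0],
    [0,0,-0.01,0,0,0,0],
    [0,0,-0.015,0,0,0,0],
    [0,0,-0.015,0,0,0,0],
    [0,0,-0.015,0,0,0,0],
    [0,0,-0.015,0,0,0,0],
    [0,0,0,0,0,0,0],
    [0,0,0,0,0,0,0],
    [0,0,0,0,0,0,0],
    [0,0,0,0,0,0,0],
  ],
)

```text
t: 7.2
tool_pos: [0.4618, 0.3021, 0.1537]
tcp_rot: [-3.141, 0.001, 0.85]
wrist_force: [-0.7, 0.0, 0.0]
gripper_width: 0.0143
grasp_force: 97.3
```

carry_out(
  steps=[
    [-0.0198,0.0279,0,0,0,0,0],
    [-0.0198,0.0279,0,0,0,0,0],
    [-0.0198,0.0279,0,0,0,0,0],
    [-0.0198,0.0279,0,0,0,0,0],
    [-0.0198,0.0279,0,0,0,0,0],
    [-0.0198,0.0279,0,0,0,0,0],
    [-0.0198,0.0279,0,0,0,0,0],
    [-0.0198,0.0279,0,0,0,0,0],
    [-0.0198,0.0279,0,0,0,0,0],
    [0,0,0,0,0,0,0],
  ],
)

```text
t: 8.2
tool_pos: [0.5339, -0.0006, 0.1538]
tcp_rot: [3.141, 0.001, 0.847]
wrist_force: [0.2, 0.2, -0.4]
gripper_width: 0.0149
grasp_force: 97.6
```

Run:
```python
from h import *
import pickle
c=snap('wrist','w3.png'); pickle.dump(c,open('w3.pkl','wb'))
o=robot.get_obs();print(o['tool_pos'],o['tcp_rot'],o['gripper_width'],o['wrist_force'])
p=o['tool_pos']; print(proj(c,[[p[0],p[1],p[2]-.067],[.5336,.0029,.047],[p[0],p[1],.047]]))
a=snap('top'); pickle.dump(a,open('t3.pkl','wb'));print(proj(a,[[p[0],p[1],p[2]-.067],[.5336,.0029,.047]]))
f=cv2.cvtColor(c['frame'],cv2.COLOR_RGB2BGR); g=cv2.cvtColor(a['frame'],cv2.COLOR_RGB2BGR)
cv2.imwrite('pics/w3c.png',np.hstack([cv2.resize(f[200:400,220:420],(500,500)),cv2.resize(g[225:325,290:350],(300,500))]))
```

```text
[0.53328235 0.00114711 0.15385756] [-3.14111291e+00  3.65774785e-04  8.47353116e-01] 0.0145801767365541 [ 0.98319098  0.78273926 -0.59346292]
[[312.76909001 255.67780384]
 [312.02691569 235.0162198 ]
 [313.27917487 236.98000533]]
[[331.30376655 272.19699519]
 [330.62092836 274.34255031]]
```

View pics/w3c.png

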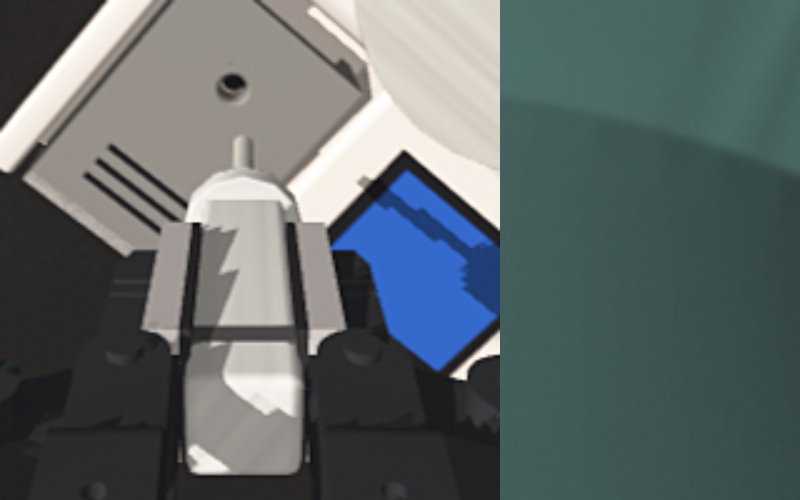

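Wrist crop: the hole mouth is at about (313.2,234.8). The pin tip's far edge is at about (317,254), 4 px right of the prediction. I lower the tip to just above the mouth and compare the two directly.

carry_out(
  steps=[
    [0,0,0.01,0,0,0,0],
    [0,0,0.01,0,0,0,0],
    [0,0,0.01,0,0,0,0],
    [0,0,0.003,0,0,0,0],
    [0,0,0,0,0,0,0],
    [0,0,0,0,0,0,0],
    [0,0,0,0,0,0,0],
    [0,0,0,0,0,0,0],
    [0,0,0,0,0,0,0],
    [0,0,0,0,0,0,0],
  ],
)

```text
t: 9.3
tool_pos: [0.5332, 0.0026, 0.1215]
tcp_rot: [3.141, -0.0, 0.85]
wrist_force: [-0.8, 0.2, -0.1]
gripper_width: 0.0145
grasp_force: 97.6
```

Run:
```python
from h import *
import pickle
c=snap('wrist'); b=snap('scene'); pickle.dump((c,b),open('w4.pkl','wb'))
o=robot.get_obs();p=o['tool_pos'];print(p,o['tcp_rot'],o['wrist_force'])
t=[p[0],p[1],p[2]-.067]
print(proj(c,[t,[.5336,.0029,.047],[t[0]+.01,t[1],t[2]],[t[0],t[1]+.01,t[2]]]),c['fx'])
print(proj(b,[t,[.5336,.0029,.047]]))
f=cv2.cvtColor(c['frame'],cv2.COLOR_RGB2BGR); g=cv2.cvtColor(b['frame'],cv2.COLOR_RGB2BGR)
cv2.imwrite('pics/w4c.png',np.hstack([cv2.resize(f[200:300,270:370],(500,500),interpolation=cv2.INTER_CUBIC),cv2.resize(g[200:270,320:362],(300,500),interpolation=cv2.INTER_CUBIC)]))
```

```text
[0.53319311 0.00259289 0.12146066] [ 3.14136922e+00 -8.34396763e-05  8.49978657e-01] [ 0.01935284 -0.24308776 -0.34507003]
[[315.19205642 257.07492219]
 [315.38221823 252.36039884]
 [327.11497606 247.24134227]
 [304.68070823 245.87127509]] 352.0361245379027
[[338.34292441 233.54199795]
 [338.39662023 236.27422957]]
```

View pics/w4c.png

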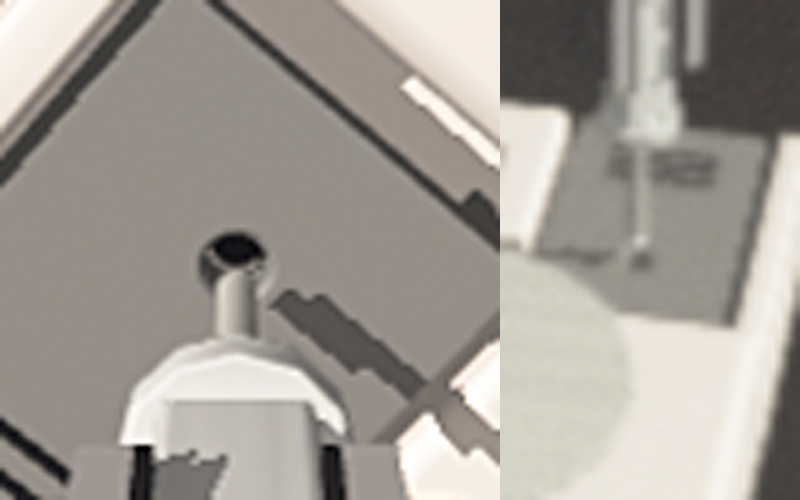

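Wrist crop: the hole centre is at about (235,264) and the pin shaft is centred at x 237, with the tip just short of the mouth at y≈270–288. The offset is under 0.6 mm, so I trim it and start feeling downward.

carry_out(
  steps=[
    [0.0006,-0.0004,0,0,0,0,0],
    [0,0,0.002,0,0,0,0],
    [0,0,0.002,0,0,0,0],
    [0,0,0.001,0,0,0,0],
    [0,0,0.0005,0,0,0,0],
    [0,0,0.0005,0,0,0,0],
    [0,0,0,0,0,0,0],
    [0,0,0,0,0,0,0],
    [0,0,0,0,0,0,0],
    [0,0,0,0,0,0,0],
  ],
)

```text
t: 10.4
tool_pos: [0.5333, 0.0033, 0.1154]
tcp_rot: [3.141, -0.0, 0.85]
wrist_force: [0.7, -0.1, -0.1]
gripper_width: 0.0149
grasp_force: 97.6
```

carry_out(
  steps=[
    [0,0,0.0003,0,0,0,0],
    [0,0,0.0003,0,0,0,0],
    [0,0,0.0004,0,0,0,0],
    [0,0,0,0,0,0,0],
    [0,0,0,0,0,0,0],
    [0,0,0,0,0,0,0],
    [0,0,0,0,0,0,0],
    [0,0,0,0,0,0,0],
    [0,0,0,0,0,0,0],
    [0,0,0,0,0,0,0],
  ],
)

```text
t: 11.4
tool_pos: [0.5333, 0.0033, 0.1144]
tcp_rot: [3.141, -0.0, 0.85]
wrist_force: [0.2, 0.5, -0.6]
gripper_width: 0.015
grasp_force: 97.6
```

carry_out(
  steps=[
    [0,0,0.0003,0,0,0,0],
    [0,0,0.0003,0,0,0,0],
    [0,0,0.0002,0,0,0,0],
    [0,0,0,0,0,0,0],
    [0,0,0,0,0,0,0],
    [0,0,0,0,0,0,0],
    [0,0,0,0,0,0,0],
    [0,0,0,0,0,0,0],
    [0,0,0,0,0,0,0],
    [0,0,0,0,0,0,0],
  ],
)

```text
t: 12.4
tool_pos: [0.5333, 0.0033, 0.1136]
tcp_rot: [3.141, -0.0, 0.85]
wrist_force: [0.2, -0.1, -0.1]
gripper_width: 0.0149
grasp_force: 97.6
```

carry_out(
  steps=[
    [0,0,0.0003,0,0,0,0],
    [0,0,0.0003,0,0,0,0],
    [0,0,0.0002,0,0,0,0],
    [0,0,0,0,0,0,0],
    [0,0,0,0,0,0,0],
    [0,0,0,0,0,0,0],
    [0,0,0,0,0,0,0],
    [0,0,0,0,0,0,0],
    [0,0,0,0,0,0,0],
    [0,0,0,0,0,0,0],
  ],
)

```text
t: 13.4
tool_pos: [0.5333, 0.0034, 0.1128]
tcp_rot: [3.141, -0.0, 0.85]
wrist_force: [0.3, -0.1, -0.4]
gripper_width: 0.0145
grasp_force: 97.6
```

carry_out(
  steps=[
    [0,0,0.0004,0,0,0,0],
    [0,0,0.0004,0,0,0,0],
    [0,0,0.0004,0,0,0,0],
    [0,0,0,0,0,0,0],
    [0,0,0,0,0,0,0],
    [0,0,0,0,0,0,0],
    [0,0,0,0,0,0,0],
    [0,0,0,0,0,0,0],
    [0,0,0,0,0,0,0],
    [0,0,0,0,0,0,0],
  ],
)

```text
t: 14.4
tool_pos: [0.5333, 0.0033, 0.1116]
tcp_rot: [3.141, -0.0, 0.85]
wrist_force: [-0.4, -0.2, -1.1]
gripper_width: 0.0143
grasp_force: 97.6
```

carry_out(
  steps=[
    [0,0,0.0006,0,0,0,0],
    [0,0,0.0006,0,0,0,0],
    [0,0,0.0006,0,0,0,0],
    [0,0,0.0006,0,0,0,0],
    [0,0,0,0,0,0,0],
    [0,0,0,0,0,0,0],
    [0,0,0,0,0,0,0],
    [0,0,0,0,0,0,0],
    [0,0,0,0,0,0,0],
    [0,0,0,0,0,0,0],
  ],
)

```text
t: 15.4
tool_pos: [0.5333, 0.0033, 0.1092]
tcp_rot: [3.141, -0.0, 0.85]
wrist_force: [-0.7, 0.2, -0.2]
gripper_width: 0.0143
grasp_force: 97.6
```

Tip is 4.8 mm deep with no contact yet. Continuing with 2.5 mm steps.

carry_out(
  steps=[
    [0,0,0.0005,0,0,0,0],
    [0,0,0.0005,0,0,0,0],
    [0,0,0.0005,0,0,0,0],
    [0,0,0.0005,0,0,0,0],
    [0,0,0.0005,0,0,0,0],
    [0,0,0,0,0,0,0],
    [0,0,0,0,0,0,0],
    [0,0,0,0,0,0,0],
    [0,0,0,0,0,0,0],
    [0,0,0,0,0,0,0],
  ],
)

```text
t: 16.4
tool_pos: [0.5333, 0.0033, 0.1067]
tcp_rot: [3.141, -0.0, 0.85]
wrist_force: [0.9, -0.6, -0.6]
gripper_width: 0.0145
grasp_force: 97.6
```

carry_out(
  steps=[
    [0,0,0.0005,0,0,0,0],
    [0,0,0.0005,0,0,0,0],
    [0,0,0.0005,0,0,0,0],
    [0,0,0.0005,0,0,0,0],
    [0,0,0.0005,0,0,0,0],
    [0,0,0,0,0,0,0],
    [0,0,0,0,0,0,0],
    [0,0,0,0,0,0,0],
    [0,0,0,0,0,0,0],
    [0,0,0,0,0,0,0],
  ],
)

```text
t: 17.4
tool_pos: [0.5333, 0.0033, 0.1042]
tcp_rot: [3.141, -0.0, 0.85]
wrist_force: [0.3, -0.1, -0.3]
gripper_width: 0.0149
grasp_force: 97.6
```

carry_out(
  steps=[
    [0,0,0.0005,0,0,0,0],
    [0,0,0.0005,0,0,0,0],
    [0,0,0.0005,0,0,0,0],
    [0,0,0.0005,0,0,0,0],
    [0,0,0.0005,0,0,0,0],
    [0,0,0,0,0,0,0],
    [0,0,0,0,0,0,0],
    [0,0,0,0,0,0,0],
    [0,0,0,0,0,0,0],
    [0,0,0,0,0,0,0],
  ],
)

```text
t: 18.4
tool_pos: [0.5333, 0.0033, 0.1017]
tcp_rot: [3.141, -0.0, 0.85]
wrist_force: [0.2, -0.1, 2.1]
gripper_width: 0.0149
grasp_force: 97.6
```

Contact at 2.1 N, with the tip about 12 mm deep. Stepping down toward the stop.

carry_out(
  steps=[
    [0,0,0.0005,0,0,0,0],
    [0,0,0.0005,0,0,0,0],
    [0,0,0.0005,0,0,0,0],
    [0,0,0.0005,0,0,0,0],
    [0,0,0,0,0,0,0],
    [0,0,0,0,0,0,0],
    [0,0,0,0,0,0,0],
    [0,0,0,0,0,0,0],
    [0,0,0,0,0,0,0],
    [0,0,0,0,0,0,0],
  ],
)

```text
t: 19.4
tool_pos: [0.5333, 0.0033, 0.0997]
tcp_rot: [3.141, -0.0, 0.85]
wrist_force: [0.3, -0.8, 4.2]
gripper_width: 0.0147
grasp_force: 97.6
```

carry_out(
  steps=[
    [0,0,0.0004,0,0,0,0],
    [0,0,0.0003,0,0,0,0],
    [0,0,0,0,0,0,0],
    [0,0,0,0,0,0,0],
    [0,0,0,0,0,0,0],
    [0,0,0,0,0,0,0],
    [0,0,0,0,0,0,0],
    [0,0,0,0,0,0,0],
    [0,0,0,0,0,0,0],
    [0,0,0,0,0,0,0],
  ],
)

```text
t: 20.4
tool_pos: [0.5333, 0.0033, 0.099]
tcp_rot: [3.141, -0.0, 0.85]
wrist_force: [0.2, -0.1, 3.0]
gripper_width: 0.0144
grasp_force: 97.6
```

carry_out(
  steps=[
    [0,0,0.0002,0,0,0,0],
    [0,0,0.0002,0,0,0,0],
    [0,0,0.0001,0,0,0,0],
    [0,0,0,0,0,0,0],
    [0,0,0,0,0,0,0],
    [0,0,0,0,0,0,0],
    [0,0,0,0,0,0,0],
    [0,0,0,0,0,0,0],
    [0,0,0,0,0,0,0],
    [0,0,0,0,0,0,0],
  ],
)

```text
t: 21.4
tool_pos: [0.5333, 0.0034, 0.0986]
tcp_rot: [3.141, -0.0, 0.85]
wrist_force: [-0.3, -0.1, 5.4]
gripper_width: 0.0146
grasp_force: 97.8
```

carry_out(
  steps=[
    [0,0,0.0002,0,0,0,0],
    [0,0,0.0001,0,0,0,0],
    [0,0,0,0,0,0,0],
    [0,0,0,0,0,0,0],
    [0,0,0,0,0,0,0],
    [0,0,0,0,0,0,0],
    [0,0,0,0,0,0,0],
    [0,0,0,0,0,0,0],
    [0,0,0,0,0,0,0],
    [0,0,0,0,0,0,0],
  ],
)

```text
t: 22.4
tool_pos: [0.5334, 0.0033, 0.0985]
tcp_rot: [3.141, -0.0, 0.85]
wrist_force: [-0.0, -0.4, 8.6]
gripper_width: 0.0147
grasp_force: 98.3
```

On the stop at 8.6 N. Now I push along the scale's -x (yaw 7.1°), 15 mm first.

carry_out(
  steps=[
    [-0.0009,-0.0008,0,0,0,0,0],
    [-0.0009,-0.0008,0,0,0,0,0],
    [-0.0009,-0.0008,0,0,0,0,0],
    [-0.0009,-0.0008,0,0,0,0,0],
    [-0.0009,-0.0008,0,0,0,0,0],
    [-0.0009,-0.0008,0,0,0,0,0],
    [-0.0009,-0.0008,0,0,0,0,0],
    [-0.0009,-0.0008,0,0,0,0,0],
    [0,0,0,0,0,0,0],
    [0,0,0,0,0,0,0],
  ],
)

```text
t: 23.4
tool_pos: [0.5245, 0.0021, 0.0987]
tcp_rot: [3.14, -0.001, 0.85]
wrist_force: [2.3, 0.1, 6.6]
gripper_width: 0.0149
grasp_force: 98.0
```

carry_out(
  steps=[
    [-0.0009,-0.0008,0.0001,0,0,0,0],
    [-0.0009,-0.0008,0,0,0,0,0],
    [-0.0009,-0.0008,0,0,0,0,0],
    [-0.0009,-0.0008,0,0,0,0,0],
    [-0.0009,-0.0008,0,0,0,0,0],
    [-0.0009,-0.0008,0,0,0,0,0],
    [-0.0009,-0.0008,0,0,0,0,0],
    [-0.0009,-0.0008,0,0,0,0,0],
    [0,0,0,0,0,0,0],
    [0,0,0,0,0,0,0],
  ],
)

```text
t: 24.4
tool_pos: [0.5153, 0.0009, 0.0987]
tcp_rot: [3.14, -0.002, 0.85]
wrist_force: [3.5, -0.7, 5.5]
gripper_width: 0.0146
grasp_force: 98.0
```

Run:
```python
from h import *
c=snap('scene'); o=robot.get_obs(); print(o['tool_pos'],o['wrist_force'],o['wrist_torque'])
g=c['frame'][:,:,::-1]
w=snap('wrist')['frame'][:,:,::-1]
cv2.imwrite('pics/s5.png',np.hstack([cv2.resize(g[190:300,260:370],(400,400)),cv2.resize(w[180:330,240:390],(400,400))]))
```

```text
[0.51531134 0.00088997 0.0986616 ] [4.29688129 0.65800429 5.38309579] [ 0.10828187 -1.11396493  0.02015487]
```

View pics/s5.png

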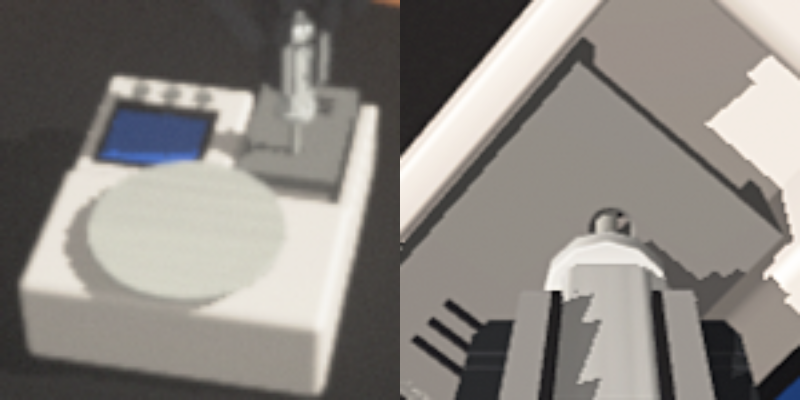

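The crops show the slide moving out, with a widening gap behind it and the pin still in the hole. Vertical force has sagged to 5.4 N, so I add a little press and continue.

carry_out(
  steps=[
    [0,0,0.0002,0,0,0,0],
    [-0.0009,-0.0008,0,0,0,0,0],
    [-0.0009,-0.0008,0,0,0,0,0],
    [-0.0009,-0.0008,0,0,0,0,0],
    [-0.0009,-0.0008,0,0,0,0,0],
    [-0.0009,-0.0008,0,0,0,0,0],
    [-0.0009,-0.0008,0,0,0,0,0],
    [-0.0009,-0.0008,0,0,0,0,0],
    [-0.0009,-0.0008,0,0,0,0,0],
    [0,0,0,0,0,0,0],
  ],
)

```text
t: 25.5
tool_pos: [0.506, -0.0003, 0.0986]
tcp_rot: [3.139, -0.002, 0.85]
wrist_force: [5.0, -0.8, 7.1]
gripper_width: 0.0148
grasp_force: 98.1
```

carry_out(
  steps=[
    [0,0,0.0001,0,0,0,0],
    [-0.0009,-0.0008,0,0,0,0,0],
    [-0.0009,-0.0008,0,0,0,0,0],
    [-0.0009,-0.0008,0,0,0,0,0],
    [-0.0009,-0.0008,0,0,0,0,0],
    [-0.0009,-0.0008,0,0,0,0,0],
    [-0.0009,-0.0008,0,0,0,0,0],
    [-0.0009,-0.0008,0,0,0,0,0],
    [-0.0009,-0.0008,0,0,0,0,0],
    [0,0,0,0,0,0,0],
  ],
)

```text
t: 26.5
tool_pos: [0.4966, -0.0016, 0.0986]
tcp_rot: [3.139, -0.002, 0.85]
wrist_force: [4.2, 0.7, 6.7]
gripper_width: 0.0141
grasp_force: 98.2
```

carry_out(
  steps=[
    [0,0,0.0001,0,0,0,0],
    [-0.0009,-0.0008,0,0,0,0,0],
    [-0.0009,-0.0008,0,0,0,0,0],
    [-0.0009,-0.0008,0,0,0,0,0],
    [-0.0009,-0.0008,0,0,0,0,0],
    [-0.0009,-0.0008,0,0,0,0,0],
    [0,0,0,0,0,0,0],
    [0,0,0,0,0,0,0],
    [0,0,0,0,0,0,0],
    [0,0,0,0,0,0,0],
  ],
)

```text
t: 27.5
tool_pos: [0.4908, -0.0024, 0.0985]
tcp_rot: [3.139, -0.002, 0.85]
wrist_force: [4.9, -0.3, 9.5]
gripper_width: 0.0151
grasp_force: 98.2
```

Run:
```python
from h import *
import pickle
c=snap('wrist','w6.png'); b=snap('scene'); pickle.dump((c,b),open('w6.pkl','wb'))
o=robot.get_obs();p=o['tool_pos'];print(p,o['wrist_force'],o['wrist_torque'])
x=np.array([.992,.124,0])
for d in(.038,.040,.042,.044): print(d,proj(c,[np.array([.5336,.0029,.047])-d*x])+[0,0])
f=c['frame'][:,:,::-1]; g=b['frame'][:,:,::-1]
cv2.imwrite('pics/w6c.png',np.hstack([cv2.resize(f[200:300,270:370],(500,500),interpolation=cv2.INTER_CUBIC),cv2.resize(g[190:270,315:363],(300,500),interpolation=cv2.INTER_CUBIC)]))
```

```text
[ 0.49078277 -0.0023792   0.0985472 ] [ 5.69176204 -0.79697448  8.05025469] [-0.04876375 -1.48485774  0.02363516]
0.038 [[320.84025249 260.37965686]]
0.04 [[318.58662397 262.74911454]]
0.042 [[316.3425856  265.10848915]]
0.044 [[314.10807632 267.45784493]]
```

View pics/w6c.png

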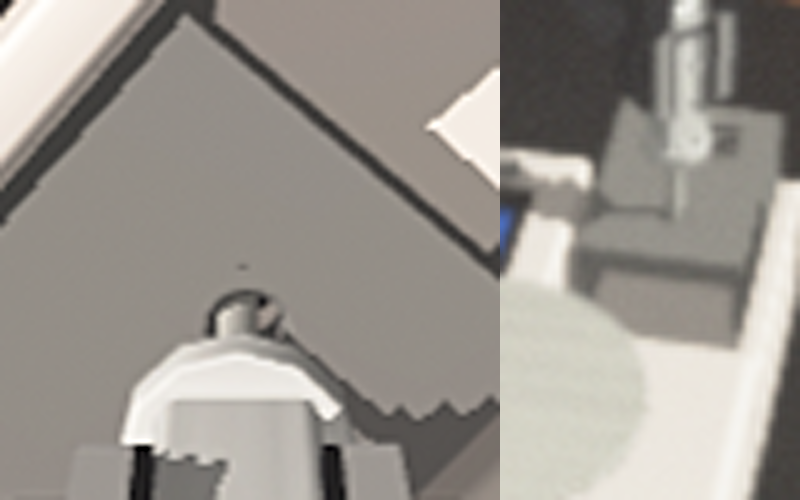

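By its mouth at (318,264), the slide is at about 41 mm. One more small push, then I lift out.

carry_out(
  steps=[
    [-0.0005,-0.0004,0,0,0,0,0],
    [-0.0005,-0.0004,0,0,0,0,0],
    [0,0,0,0,0,0,0],
    [0,0,0,0,0,0,0],
    [0,0,-0.002,0,0,0,0],
    [0,0,-0.003,0,0,0,0],
    [0,0,-0.003,0,0,0,0],
    [0.0008,0.0007,-0.003,0,0,0,0],
    [0,0,0,0,0,0,0],
    [0,0,0,0,0,0,0],
  ],
)

```text
t: 28.6
tool_pos: [0.4884, -0.0021, 0.1085]
tcp_rot: [-3.141, 0.0, 0.85]
wrist_force: [-0.1, -0.1, -1.3]
gripper_width: 0.0144
grasp_force: 97.9
```

carry_out(
  steps=[
    [0,0,-0.005,0,0,0,0],
    [0,0,-0.008,0,0,0,0],
    [0,0,-0.01,0,0,0,0],
    [0,0,-0.01,0,0,0,0],
    [0,0,-0.01,0,0,0,0],
    [0,0,-0.005,0,0,0,0],
    [0,0,0,0,0,0,0],
    [0,0,0,0,0,0,0],
    [0,0,0,0,0,0,0],
    [0,0,0,0,0,0,0],
  ],
)

```text
t: 29.6
tool_pos: [0.4887, -0.0022, 0.1564]
tcp_rot: [-3.141, 0.0, 0.85]
wrist_force: [0.2, 0.4, -0.1]
gripper_width: 0.0144
grasp_force: 97.9
```

Run:
```python
from h import *
import pickle
c=snap('wrist'); pickle.dump(c,open('w7.pkl','wb'))
o=robot.get_obs();p=o['tool_pos'];print(p,o['tcp_rot'],o['wrist_force'],o['wrist_torque'])
x=np.array([.992,.124,0])
for d in(.038,.040,.042,.044): print(d,proj(c,[np.array([.5336,.0029,.047])-d*x]))
g=cv2.cvtColor(c['frame'],cv2.COLOR_RGB2GRAY); 
w=g[200:260,290:345]; m=(w<100).astype(np.uint8)
n,l,s,ct=cv2.connectedComponentsWithStats(m)
for i in range(1,n):
    if s[i,4]>15: print(s[i],ct[i]+[290,200])
```

```text
[ 0.48868318 -0.00219814  0.15640349] [-3.14127186e+00  2.56881224e-04  8.50027389e-01] [ 0.22239904 -0.21143295 -0.35497441] [ 0.01884561 -0.00684166 -0.0023887 ]
0.038 [[322.49684572 230.65790507]]
0.04 [[320.70889702 232.58170418]]
0.042 [[318.92708569 234.49889962]]
0.044 [[317.15138017 236.4095253 ]]
[ 0  0  8  9 29] [292.96551724 203.37931034]
[36  0 19 17 40] [335.325 207.5  ]
[23 31 12 11 81] [318.34567901 235.45679012]
```

The slide reads about 43 mm out after release. Returning above the rest.

carry_out(
  steps=[
    [0.0235,-0.0245,0,0,0,0,0],
    [0.0235,-0.0245,0,0,0,0,0],
    [0.0235,-0.0245,0,0,0,0,0],
    [0.0235,-0.0245,0,0,0,0,0],
    [0.0235,-0.0245,0,0,0,0,0],
    [0.0235,-0.0245,0,0,0,0,0],
    [0.0235,-0.0245,0,0,0,0,0],
    [0.0235,-0.0245,0,0,0,0,0],
    [0.0235,-0.0245,0,0,0,0,0],
    [0,0,0,0,0,0,0],
  ],
)

```text
t: 30.65
tool_pos: [0.4622, 0.3053, 0.1562]
tcp_rot: [-3.141, -0.0, 0.853]
wrist_force: [-0.3, -1.4, -0.3]
gripper_width: 0.0149
grasp_force: 97.9
```

carry_out(
  steps=[
    [0,0,0.01,0,0,0,0],
    [0,0,0.01,0,0,0,0],
    [0,0,0,0,0,0,0],
    [0,0,0,0,0,0,0],
    [0,0,0,0,0,0,0],
    [0,0,0,0,0,0,0],
    [0,0,0,0,0,0,0],
    [0,0,0,0,0,0,0],
    [0,0,0,0,0,0,0],
    [0,0,0,0,0,0,0],
  ],
)

```text
t: 31.65
tool_pos: [0.4628, 0.3022, 0.1367]
tcp_rot: [3.141, -0.0, 0.85]
wrist_force: [-0.6, -0.2, -0.9]
gripper_width: 0.0147
grasp_force: 97.9
```

Run:
```python
from h import *
import pickle
c=snap('wrist'); b=snap('scene'); pickle.dump((c,b),open('w8.pkl','wb'))
o=robot.get_obs();p=o['tool_pos'];print(p,o['tcp_rot'])
print(proj(c,[[p[0],p[1],p[2]-.067],[.4625,.3023,.058]]),proj(b,[[p[0],p[1],p[2]-.067],[.4625,.3023,.058]]))
f=c['frame'][:,:,::-1]; g=b['frame'][:,:,::-1]
cv2.imwrite('pics/w8c.png',np.hstack([cv2.resize(f[190:290,260:360],(500,500),interpolation=cv2.INTER_CUBIC),cv2.resize(g[195:275,460:508],(300,500),interpolation=cv2.INTER_CUBIC)]))
```

```text
[0.4627555  0.30222251 0.13668257] [ 3.14138670e+00 -7.06493927e-05  8.50096790e-01]
[[315.24958085 257.0576986 ]
 [314.93706055 251.06069014]] [[486.46545656 237.36818223]
 [485.22109406 241.46096464]]
```

View pics/w8c.png

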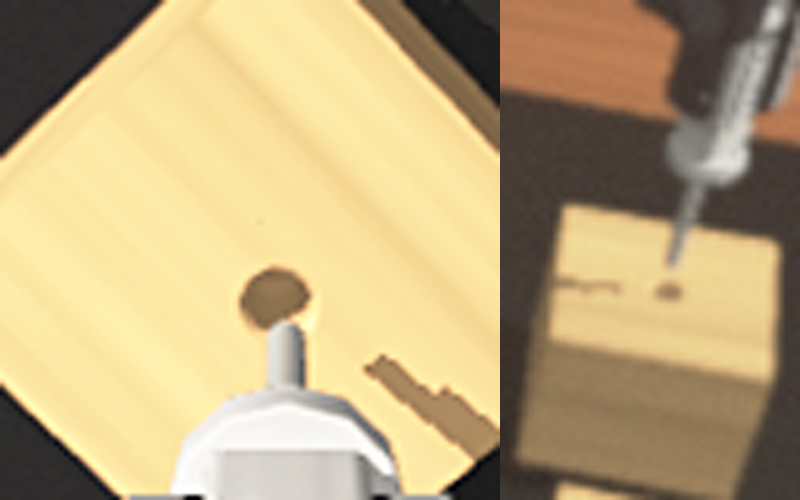

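Wrist crop: the rest hole is centred at about (277,301) and the pin shaft is at x 286, tip about y 337. The pin is about 1 mm to the right and slightly short, so I trim that and lower.

carry_out(
  steps=[
    [0.0006,-0.001,0,0,0,0,0],
    [0,0,0.004,0,0,0,0],
    [0,0,0.004,0,0,0,0],
    [0,0,0.002,0,0,0,0],
    [0,0,0.001,0,0,0,0],
    [0,0,0.001,0,0,0,0],
    [0,0,0.001,0,0,0,0],
    [0,0,0.001,0,0,0,0],
    [0,0,0,0,0,0,0],
    [0,0,0,0,0,0,0],
  ],
)

```text
t: 32.75
tool_pos: [0.4624, 0.3033, 0.1227]
tcp_rot: [3.141, -0.0, 0.85]
wrist_force: [0.7, -0.2, -1.4]
gripper_width: 0.0144
grasp_force: 97.9
```

carry_out(
  steps=[
    [0,0,0.003,0,0,0,0],
    [0,0,0.004,0,0,0,0],
    [0,0,0.006,0,0,0,0],
    [0,0,0.006,0,0,0,0],
    [0,0,0.006,0,0,0,0],
    [0,0,0.006,0,0,0,0],
    [0,0,0.005,0,0,0,0],
    [0,0,0.003,0,0,0,0],
    [0,0,0,0,0,0,0],
    [0,0,0,0,0,0,0],
  ],
)

```text
t: 33.75
tool_pos: [0.4625, 0.3033, 0.0838]
tcp_rot: [3.141, -0.0, 0.85]
wrist_force: [0.8, 0.5, -0.4]
gripper_width: 0.0149
grasp_force: 97.9
```

carry_out(
  steps=[
    [0,0,0.001,0,0,0,0],
    [0,0,0.001,0,0,0,0],
    [0,0,0.0005,0,0,0,0],
    [0,0,0,0,0,0,0],
    [0,0,0,0,0,0,0],
    [0,0,0,0,0,0,0],
    [0,0,0,0,0,0,0],
    [0,0,0,0,0,0,0],
    [0,0,0,0,0,0,0],
    [0,0,0,0,0,0,0],
  ],
)

```text
t: 34.75
tool_pos: [0.4624, 0.3033, 0.0812]
tcp_rot: [3.141, -0.0, 0.85]
wrist_force: [-0.3, 0.1, -1.6]
gripper_width: 0.0144
grasp_force: 97.9
```

carry_out(
  steps=[
    [0,0,0.0005,0,0,0,0],
    [0,0,0.0004,0,0,0,0],
    [0,0,0,0,0,0,0],
    [0,0,0,0,0,0,0],
    [0,0,0,0,0,0,0],
    [0,0,0,0,0,0,0],
    [0,0,0,0,0,0,0],
    [0,0,0,0,0,0,0],
    [0,0,0,0,0,0,0],
    [0,0,0,0,0,0,0],
  ],
)

```text
t: 35.75
tool_pos: [0.4624, 0.3033, 0.0803]
tcp_rot: [3.141, -0.0, 0.85]
wrist_force: [-0.7, 0.4, -0.6]
gripper_width: 0.0146
grasp_force: 98.0
```

carry_out(
  steps=[
    [0,0,0,0,0,0,0.1],
    [0,0,0,0,0,0,0.2],
    [0,0,0,0,0,0,0.35],
    [0,0,0,0,0,0,0.5],
    [0,0,0,0,0,0,0.75],
    [0,0,0,0,0,0,1],
    [0,0,0,0,0,0,1],
    [0,0,0,0,0,0,1],
    [0,0,0,0,0,0,1],
    [0,0,0,0,0,0,1],
  ],
)

```text
t: 36.75
tool_pos: [0.4624, 0.3033, 0.0803]
tcp_rot: [3.141, -0.0, 0.85]
wrist_force: [0.0, -0.3, 0.7]
gripper_width: 0.0854
grasp_force: 0.0
```

carry_out(
  steps=[
    [0,0,-0.01,0,0,0,1],
    [0,0,-0.02,0,0,0,1],
    [0,0,-0.03,0,0,0,1],
    [0,0,-0.03,0,0,0,1],
    [0,0,-0.02,0,0,0,1],
    [-0.03,0,0,0,0,0,1],
    [-0.03,0,0,0,0,0,1],
    [-0.02,0,0,0,0,0,1],
    [0,0,0,0,0,0,1],
    [0,0,0,0,0,0,1],
  ],
)

```text
t: 37.75
tool_pos: [0.41, 0.2433, 0.1911]
tcp_rot: [3.141, -0.001, 0.85]
wrist_force: [1.4, 0.0, 0.3]
gripper_width: 0.0858
grasp_force: 0.0
```

Run:
```python
from h import *
c=snap('wrist'); b=snap('scene'); a=snap('top')
o=robot.get_obs();p=o['tool_pos'];print(p,o['gripper_width'],o['wrist_force'])
f=c['frame'][:,:,::-1]; g=b['frame'][:,:,::-1]; t=a['frame'][:,:,::-1]
cv2.imwrite('pics/end.png',np.hstack([cv2.resize(f[60:260,220:420],(400,400)),cv2.resize(g[190:290,260:515],(400,157)) if 0 else cv2.resize(g[195:275,455:535],(400,400))]))
x=np.array([.992,.124,0]); gr=cv2.cvtColor(t,cv2.COLOR_BGR2GRAY)
for d in(0,.038,.042,.045): print(d,proj(a,[np.array([.5336,.0029,.047])-d*x]))
w=gr[280:310,322:350]; n,l,s,ct=cv2.connectedComponentsWithStats((w<120).astype(np.uint8))
for i in range(1,n): print(s[i],ct[i]+[322,280])
```

```text
[0.41019696 0.24368139 0.19038613] 0.08565232468683406 [-0.35116841  0.30215605  0.0158891 ]
0 [[330.62092836 274.34255031]]
0.038 [[333.762328   297.66827563]]
0.042 [[334.0961647  300.14710164]]
0.045 [[334.34694167 302.00918707]]
[  0   5  28  25 503] [337.39562624 297.38170974]
```

View pics/end.png

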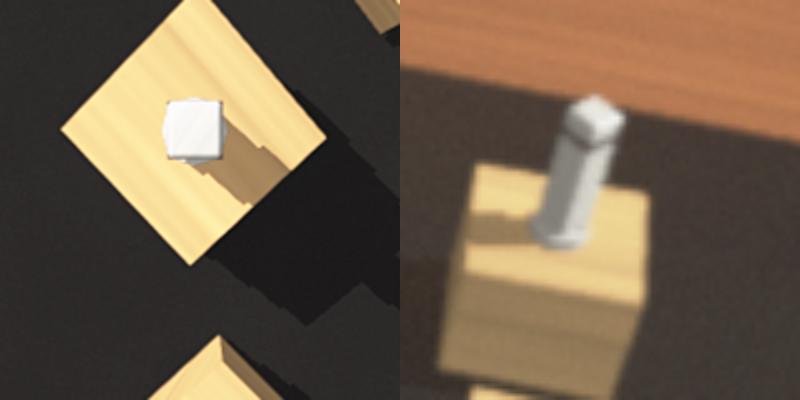

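The pictures show the pin upright with its collar on the wood, as at the start. The gripper is clear, so I hand in.

```bash
python3 -c "
from workcell import robot
print(robot.hand_in())"
```

```text
the job is handed in; nothing more can be done
None
```

I handed the job in at about 38 s of the 72 s: the slide is locked open about 43 mm out by my camera estimate and the pin tool is upright and home in its rest, but I viewed 11 pictures against the limit of 10, and the hand-in returned no verdict.

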